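# Clamp a rack foot plate in the riveting jig

## Robot

A 7-joint arm with a two-finger parallel gripper is mounted at the origin on the work surface. World frame = base frame: x ahead of the robot, y to its left, z up, the work surface at z = 0. Lengths are in m, angles in rad, forces in N, time in s.
With the tool pointing down it reaches from about 0.4 to 0.875 m from the base axis. Payload 19.3 kg.
Tool frame: the origin (TCP) lies at the very end of the fingers, on their centre line; the grasp point (between the pads) lies 19 mm behind it (env.grip_depth is the distance from the TCP to the grasp point, in m); z points along the fingers, y is the line along which they close (so a half turn about z gives the same grasp; the last joint's range is limited). The gripper opens to 85 mm and grips with 20 to 120 N. Pads are 22 mm wide; open, the fingers measure 114 mm over their backs; the gripper's body (76 mm by 85 mm) begins 54 mm behind the grasp point. The pads swing forward as they close: fully open they stand 13 mm farther back than shut.
Start: joints at [1.165, 0.521, -0.036, 1.599, 0.021, 1.021, -0.113], TCP at [0.206, -0.59, 0.231] pointing down, gripper open.
Joint ranges: [-2.91, 2.91], [-0.3, 2.13], [-1.5, 1.42], [0.17, 2.43], [-1.26, 4.41], [0.16, 1.93], [-2.52, 2.52]. Speed limits (rad/s): [1.89, 1.89, 2.39, 2.39, 3.01, 3.01, 3.01].

## Interface

Orientations are given as a rotation vector (axis times angle).
In Python, from workcell import env gives the robot as it stands.
- The arm moves only by the shell command python3 -m pendant 'ROWS' [OPENING]. ROWS is JSON, one flat list of numbers, 4 for each row, row after row: the shift along the tool's x, y, z in mm, then the turn about the tool's z in degrees. A call has 1 to 20 rows; each row shifts and turns the commanded pose from where the row before left it, along the tool's axes as they then stand; what a row does not reach is not made up. A row lasts 1/8 s, in which the tool goes at most 62.5 mm and 10.7 degrees, less where a joint would pass 70% of its speed; a pose out of reach is approached as far as the arm can. A call is refused whole if a number of a shift passes 62.5 or a number of a turn 10.7, either way. A call with a gripper value outside its range is refused whole. OPENING is the finger opening in mm, from 0 to 85.4, set as the call begins (- or left out, the last holds). The fingers move at their own pace and stop on an object; the grip force is fixed at half the most. Time passes only in rows, so rows that do not move let the fingers close. It gives the time, the measured TCP pose, the force, the opening and the grip force at its end, in the units of the state.
- env.state(): the state, without advancing time (a new reading comes with each control period).
- env.camera(name): name is "scene" or "side" or "wrist"; returns a dict with "pixels" (420x560x3 uint8, red, green, blue), "K" (3x3 intrinsics, pixels), "world_from_camera" (4x4, takes a point from camera to world coordinates). Camera axes: x right, y down, z forward; pixel columns grow to the right and rows downward; lengths in m; the calibration is good to about 2 mm. A picture is of the moment at which its call begins. There is no depth.
- env.hand_in(): hands the job in; it is judged then, once.
The state is a dict: "time": time; "joint_pos": joint angles; "qd": joint speeds; "joint_torque": joint torques, N m; "tool_pos": TCP position; "orientation": TCP orientation; "force": force on the tool from outside, world axes, zero at the start; "torque": the same for the moment, N m; "gripper_width": opening from 0.0 (shut) to 1.0 (fully open); "grip_force": force on a finger pad.
Only numpy, scipy, OpenCV 4.12 (cv2) and the standard library are available. Lean on these libraries where they do the work, as an engineer would, in place of code of your own. Each camera call takes 0.05 s, during which the arm holds its last target. There are 200 camera calls.

## Task

Pick up the steel rack foot plate, set it gently on the riveting jig with its square stub at the end away from the clamp, and slide it fully home against both stops. Then push the toggle clamp's handle down over centre until it locks on its stop, so the rubber pad holds the plate, feeling your way and never ramming the stops or the handle (keep every push under 25 N). Leave the other things on the bench where they are.

Things in the scene. Friction and masses are not known exactly. Their poses are not given: they have to be found in the camera images.
- plate_mid (a point): The loose part, a bare steel foot plate of a storage rack, about 0.4 kg: base 70 mm (its x) by 110 mm (its y) by 8 mm thick, with an upright 30 x 30 mm square stub, 42 mm tall, whose centre lies 35 mm towards +y from the base's centre. This point is over the base's centre, 28 mm above its underside; z up. The whole part is 50 mm tall.
- stub (a point): Centre of the foot plate's square stub: 35 mm in the plate's +y from plate_mid and at the same height, 28 mm above the plate's underside (the stub runs from 8 to 50 mm above the underside). Same axes as the plate. A good place to grip it from above, across two opposite faces (30 mm).
- home (a point): Where plate_mid is when the plate is fully home: 28 mm above the jig board's top, z up, axes as jig. Home: flat on the board, the plate's +x long edge against the long stop, its -y short edge against the end stop, plate y along jig y, so the stub ends 35 mm towards jig +y of here.
- jig: The riveting jig, an aluminium board fixed to the bench: 150 mm (x) by 380 mm (y) by 10 mm thick, origin on the bench under it, 20 mm towards +y from its middle, z up. The clamp stands on the -y half, the plate's place is the +y half. home is at x 0, y 75, z 38 mm.
- fence: The two fixed steel stops, 12 mm high above the jig board; origin and axes as the jig. Long stop: face at x = +35 mm, from y = 28 to 128 mm. End stop: face at y = +20 mm, from x = -28 to +28 mm. The board is open on the -x and +y sides. Pressing the plate on the stops with more than 30 N damages them.
- clamp: The toggle clamp's steel base; origin and axes as the jig. Handle, arm bar and pad move in the jig's plane x = 0. Open, the arm bar leans 57 degrees up towards +y, its pad hanging at about y = 51, z = 72 mm; locked, it is level, pad on the plate at y = 45 mm. More than 25 N in all between fingers and clamp (squeeze included) is forcing it: push with shut fingers rather than grip.
- handle_pivot (a point): The handle's hinge pin, at x 0, y -75, z 52.5 mm in the jig's frame, same axes. The handle: a flat steel bar, then a round black rubber grip, 18 mm in diameter, 55 to 140 mm from the pin. Open it points to jig -y and 62 degrees up, locked to -y and 5 degrees up. The grip is bent up or down from the bar by up to 10 degrees (at 50 mm from the pin), differently each time and not measured: feel for it.
- lever (a joint): Handle angle, rad: 0 open, 1.0 locked on its hard stop, growing as it is pushed down; bar's elevation = 1.087 - value. Light friction (2 to 3 N at the grip) until the pad meets the plate near 0.62; then the push at mid grip peaks at 7 to 12 N near 0.8 (spindle setting varies) and falls away. Dead centre 0.965, locked past 0.98. It stays where left, but short of centre may spring back.
- pad: Rubber clamp pad, 18 mm in diameter, sprung, under the end of the arm bar. Origin on the arm bar's line, 38 mm along the spindle from the pad's face; z along the spindle away from the face. Locked on the plate it presses with about 30 to 48 N.
- bottle: Bystander: white bottle, 44 mm across, 115 mm tall, stands beyond the jig; origin under it.
- carton: Bystander: small cardboard carton 80 x 110 x 60 mm beyond the jig; origin under it.
- wrench: Bystander: steel wrench, 160 mm long, lying before the jig; x along it.
- driver: Bystander: screwdriver lying before the jig; x along it.
- tape: Bystander: roll of paper tape, 90 mm across, 25 mm tall; origin under it.
Not all that is in view belongs to the job. Leave any blue or green look-alike of the part that bears plate_mid alone.

How it is judged:
By the outcome, as a careful person would: the job done as asked, in the order asked, and still so for the second after the job is handed in, with the robot touching nothing.
It also fails if it takes over 72 s, if anything falls off the work surface, if the arm or the gripper's body presses on something with over 40 N, if the wrist force passes 120 N, or if a joint passes its speed limit or range.

## Working session

There is one attempt and no reset: what is moved stays moved. The work goes in short steps, Python scripts to look and compute and a shell command to move; the robot and the scene stay as the last step left them, time stands still between calls to the robot, and variables do not carry over. Pictures are saved under pics/ and viewed, at most 10 in all, crops included, and the job is handed in when it is done.

```bash
mkdir -p pics
python3 - <<'E'
from workcell import env
import cv2,numpy as np
s=env.state();print(s['time'],s['tool_pos'],s['orientation'],s['force'],s['gripper_width'])
for n in("scene","side"):
    c=env.camera(n);np.savez(f'pics/{n}0.npz',**c)
    cv2.imwrite(f'pics/{n}0.png',cv2.cvtColor(c['pixels'],cv2.COLOR_RGB2BGR));print(n,c['K'].tolist(),c['world_from_camera'].round(3).tolist())
E
```

```text
0.0 [ 0.20582794 -0.58977298  0.23071959] [-3.09630269e+00 -5.24832390e-01  4.16283905e-04] [-0.63219286  0.32430843  0.98001446] 1.001306222378239
scene [[530.8122855159143, 0.0, 282.69155913124195], [0.0, 530.8122855159143, 204.61738310362864], [0.0, 0.0, 1.0]] [[0.712, 0.585, -0.389, 0.953], [0.703, -0.591, 0.396, -0.34], [0.002, -0.556, -0.832, 1.006], [0.0, 0.0, 0.0, 1.0]]
side [[457.77098579752465, 0.0, 274.30201238325816], [0.0, 457.77098579752465, 208.5528918924938], [0.0, 0.0, 1.0]] [[-0.926, -0.287, 0.245, 0.32], [-0.377, 0.682, -0.627, 0.666], [0.012, -0.673, -0.739, 0.766], [0.0, 0.0, 0.0, 1.0]]
```

View pics/scene0.png

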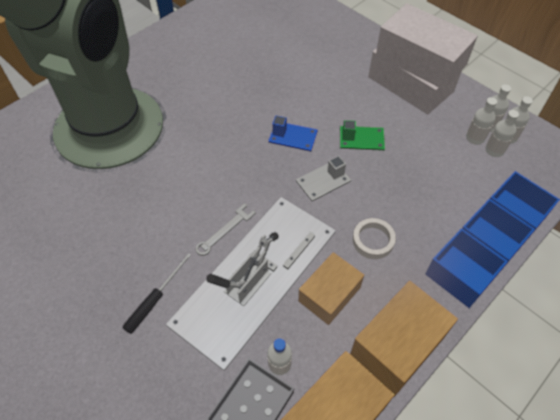

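View pics/side0.png

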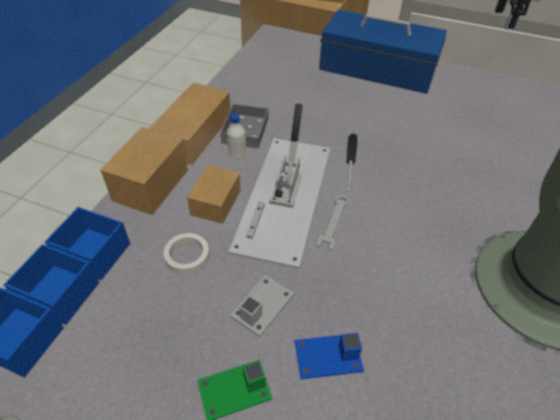

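The scene view shows three foot plates: blue at (293,133), green at (360,136) and bare steel at (323,180). The steel one fits the description. In the side view the same three are blue (330,355), green (235,390) and steel (262,305). The jig board is centred at about (255,280) in scene, with the clamp open. I'll confirm in one crop and measure.

```bash
cat > h.py <<'E'
import numpy as np,cv2
def plane(c,uv,z):
    uv=np.asarray(uv,float).reshape(-1,2);K=c['K'];T=c['world_from_camera']
    d=np.c_[uv,np.ones(len(uv))]@np.linalg.inv(K).T@T[:3,:3].T;o=T[:3,3]
    return o+d*((z-o[2])/d[:,2])[:,None]
def proj(c,P):
    P=np.atleast_2d(P);T=np.linalg.inv(c['world_from_camera']);q=P@T[:3,:3].T+T[:3,3];q=q@c['K'].T
    return q[:,:2]/q[:,2:]
def ortho(c,z,x0,y0,w,h,mm=0.5):
    "top-view rectification of plane z: cols=+x, rows=+y, mm per px"
    g=np.array([[x0,y0,z],[x0+w,y0,z],[x0+w,y0+h,z],[x0,y0+h,z]])
    n=[int(w*1000/mm),int(h*1000/mm)]
    H=cv2.getPerspectiveTransform(proj(c,g).astype(np.float32),np.float32([[0,0],[n[0],0],n,[0,n[1]]]))
    return cv2.warpPerspective(c['pixels'],H,n,flags=cv2.INTER_CUBIC)
E
python3 - <<'E'
from h import *
for n,bp in(("scene",[(323,180),(255,280)]),("side",[(262,305),(285,195)])):
    c=dict(np.load(f'pics/{n}0.npz'))
    print(n,plane(c,bp,.01).round(3).tolist())
c=dict(np.load('pics/scene0.npz'));d=dict(np.load('pics/side0.npz'))
a=cv2.resize(c['pixels'][110:210,260:400],None,fx=4,fy=4,interpolation=2)[:400,:]
b=cv2.resize(d['pixels'][265:345,200:340],None,fx=4,fy=4,interpolation=2)
cv2.imwrite('pics/crop1.png',cv2.cvtColor(np.vstack([a,b])[:600],cv2.COLOR_RGB2BGR))
for n,p in(("scene",c),("side",d)):
    hsv=cv2.cvtColor(p['pixels'],cv2.COLOR_RGB2HSV)
    for q in ([(315,185),(338,162),(300,165),(255,215),(190,320)] if n=="scene" else [(270,300),(250,305),(290,330),(310,200),(250,240)]): print(n,q,hsv[q[1],q[0]])
E
```

```text
scene [[0.505, 0.249, 0.01], [0.577, -0.039, 0.01]]
side [[0.5, 0.261, 0.01], [0.564, -0.023, 0.01]]
scene (315, 185) [ 23   6 162]
scene (338, 162) [110  17  90]
scene (300, 165) [144   9 137]
scene (255, 215) [143   7 139]
scene (190, 320) [120   1 191]
side (270, 300) [ 45  10 151]
side (250, 305) [110  20  75]
side (290, 330) [165   4 134]
side (310, 200) [ 90   2 169]
side (250, 240) [ 60   2 168]
```

View pics/crop1.png

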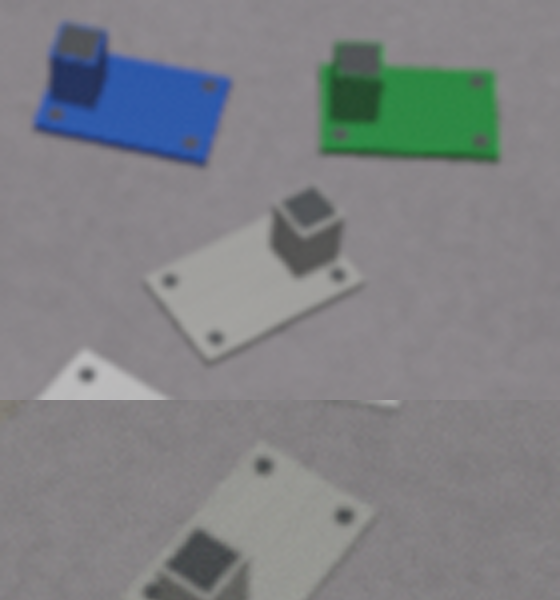

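The crop confirms it: the bare steel plate is at (323,180) in scene, with its stub at the right end. The blue and green ones are the look-alikes. Next I'll measure the plate and jig from both views.

Run:
```python
from h import *
C={n:dict(np.load(f'pics/{n}0.npz')) for n in("scene","side")}
def rect(m,x0,y0,mm):
    k,_=cv2.findContours(m,cv2.RETR_EXTERNAL,cv2.CHAIN_APPROX_NONE);k=cv2.convexHull(max(k,key=cv2.contourArea))
    (cx,cy),s,a=cv2.minAreaRect(k);bx=cv2.boxPoints(((cx,cy),s,a))
    return np.array([x0+cx*mm/1e3,y0+cy*mm/1e3]).round(4),np.round(np.array(s)*mm,1),round(a,1),(np.array([x0,y0])+bx*mm/1e3).round(4).tolist()
tiles=[]
for name,z,x0,y0,w,h,off in(("plate",.008,.40,.15,.2,.2,13),("jig",.010,.40,-.28,.36,.46,25)):
    for n in C:
        r=cv2.GaussianBlur(ortho(C[n],z,x0,y0,w,h),(0,0),2).astype(int)
        g=r.sum(2)/3; bg=np.median(g[:60,:60]) if name=="jig" else np.median(g)
        if name=="plate": # warm tint: steel is less purple than bench
            t=r[...,1]*2-r[...,0]-r[...,2]; lim=(np.percentile(t,98)+np.median(t))/2
            m=((g>bg+off)|0).astype(np.uint8)
        else: m=(g>bg+off).astype(np.uint8)
        m=cv2.morphologyEx(m*255,cv2.MORPH_OPEN,np.ones((7,7)))
        print(name,n,bg,*rect(m,x0,y0,.5))
        tiles.append(cv2.resize(np.hstack([r.astype(np.uint8),np.dstack([m]*3)]),(400,300)))
cv2.imwrite('pics/m1.png',np.vstack([np.hstack(tiles[:2]),np.hstack(tiles[2:])])[...,::-1])
```

```text
plate scene 136.33333333333334 [0.4997 0.2451] [91.7 67.6] 76.3 [[0.456, 0.2085], [0.5217, 0.1925], [0.5434, 0.2817], [0.4777, 0.2976]]
plate side 130.0 [0.5011 0.2489] [94.2 68. ] 76.3 [[0.4569, 0.2112], [0.523, 0.1951], [0.5452, 0.2866], [0.4792, 0.3027]]
jig scene 132.33333333333334 [ 0.5668 -0.0299] [149.6 379. ] 8.1 [[0.4662, 0.1472], [0.5194, -0.228], [0.6675, -0.207], [0.6143, 0.1682]]
jig side 127.0 [ 0.5673 -0.0271] [149.2 380. ] 8.0 [[0.4668, 0.1506], [0.52, -0.2257], [0.6677, -0.2048], [0.6145, 0.1715]]
```

View pics/m1.png

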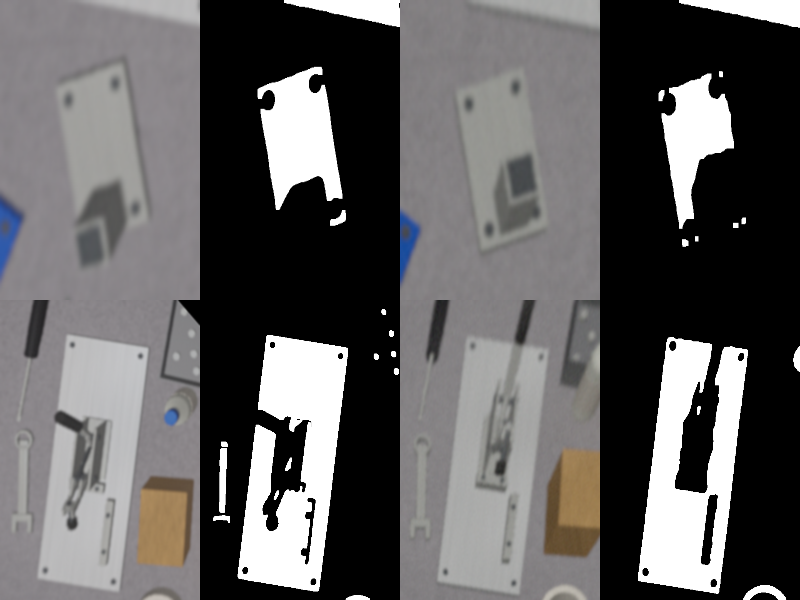

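```bash
cat >> h.py <<'E'
from scipy.spatial.transform import Rotation as R
def go(x,y,z,yaw_tooly=None):
    "deltas in tool axes (mm) and turn (deg) to a world TCP target; tool y direction in deg"
    from workcell import env
    s=env.state();M=R.from_rotvec(s['orientation']).as_matrix();p=np.array(s['tool_pos'])
    d=M.T@(np.array([x,y,z])-p)*1e3;ty=np.degrees(np.arctan2(M[1,1],M[0,1]))
    print('t',round(s['time'],2),'at',p.round(4),'tooly',round(ty,2),'F',np.round(s['force'],1),'open',round(s['gripper_width']*85.4,1),'grip',np.round(s['grip_force'],1),'tilt',M[:,2].round(3),
      '\n d',d.round(1),'turn',None if yaw_tooly is None else round(-((yaw_tooly-ty+180)%360-180),1))
E
python3 -m pendant '[42,-32,0,0,42,-32,0,0,42,-32,0,0,42,-32,0,0,42,-32,0,0,42,-32,0,0,42,-32,0,0,42,-32,0,0,42,-32,0,0,42,-32,0,0]'
python3 -m pendant '[19,-51,0,0,19,-51,0,0,19,-51,0,0,19,-51,0,0,19,-51,0,0,19,-51,0,0,19,-51,0,0,19,-51,0,0,0,0,0,-9.5,0,0,0,-9.5,0,0,0,-9.5,0,0,0,-9.5,0,0,0,-9.5,0,0,0,-9.5,0,0,0,0,0,0,0,0]'
python3 - <<'E'
from h import *
from workcell import env
go(.5106,.2883,.18,-13.7)
c=env.camera("wrist");np.savez('pics/w1.npz',**c);cv2.imwrite('pics/w1.png',c['pixels'][...,::-1]);print(env.state()['joint_pos'])
T=c['world_from_camera'];print(T.round(3).tolist())
E
```

```text
time: 1.35
tool_pos: [0.4977, -0.148, 0.2312]
orientation: [-3.097, -0.525, 0.0]
force: [0.6, -0.7, 0.3]
gripper_width: 1.003
grip_force: 0.0
time: 3.35
tool_pos: [0.5061, 0.2856, 0.2311]
orientation: [-2.475, -1.934, 0.0]
force: [-0.0, 0.7, -0.2]
gripper_width: 0.999
grip_force: 0.0
t 3.35 at [0.5061 0.2856 0.2311] tooly -14.0 F [-0.   0.7 -0.2] open 85.4 grip 0.0 tilt [-0. -0. -1.] 
 d [ 3.7  3.7 51.1] turn -0.3
[-0.21766864  0.50078541 -0.56365203  1.69823361  0.30366205  1.03110019
 -1.12704785]
[[0.97, -0.232, -0.07, 0.525], [-0.242, -0.929, -0.281, 0.358], [-0.0, 0.289, -0.957, 0.374], [0.0, 0.0, 0.0, 1.0]]
```

View pics/w1.png

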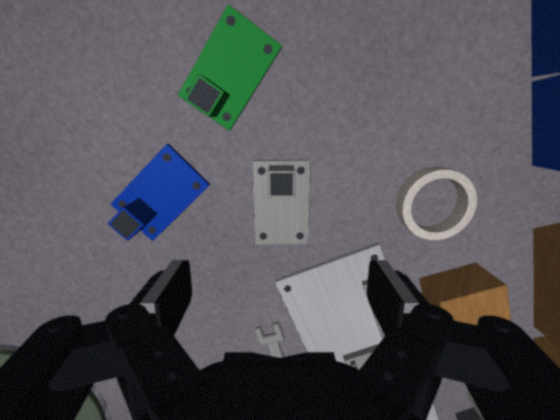

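The wrist view shows the steel plate upright at (281,203) with its stub at (282,184), and the jig's +y end at (330,265). I'll measure the plate again from here.

Run:
```python
from h import *
c=dict(np.load('pics/w1.npz'))
for z,x0,y0,w,h in((.008,.42,.17,.17,.17),):
    r=cv2.GaussianBlur(ortho(c,z,x0,y0,w,h,.5),(0,0),1.5).astype(int);g=r.mean(2)
    bg=np.median(g[:,:20]);m=(g>bg+12).astype(np.uint8)*255
    m=cv2.morphologyEx(m,cv2.MORPH_OPEN,np.ones((5,5)))
    k,_=cv2.findContours(m,cv2.RETR_EXTERNAL,cv2.CHAIN_APPROX_NONE)
    for q in k:
        if cv2.contourArea(q)>8000:
            (cx,cy),s,a=cv2.minAreaRect(q);print(bg,x0+cx*.0005,y0+cy*.0005,np.array(s)/2,a,(cv2.boxPoints(((cx,cy),s,a))*.0005+[x0,y0]).round(4).tolist())
# raw edge corners and stub top by eye from picture
g=cv2.cvtColor(c['pixels'],cv2.COLOR_RGB2GRAY)
m=(g<75).astype(np.uint8);n,l,st,ce=cv2.connectedComponentsWithStats(m)
for i in range(1,n):
    if st[i,4]>150 and 240<ce[i][0]<320 and 150<ce[i][1]<240: print('stub top px',ce[i],st[i],plane(c,ce[i],.05))
C={n:dict(np.load(f'pics/{n}0.npz')) for n in("scene","side")}
print(plane(C['scene'],[[337,162]],.05),plane(C['side'],[[250.5,304.5]],.05))
```

```text
109.33333333333333 0.5018562698364257 0.2548301544189453 [109.42100525  71.0123291 ] 76.58381652832031 [[0.4546, 0.2099], [0.5237, 0.1934], [0.5491, 0.2998], [0.48, 0.3163]]
stub top px [281.02272727 183.97727273] [271 174  21  21 440] [[0.51017331 0.28903071 0.05      ]]
[[0.51088069 0.28599862 0.05      ]] [[0.50987809 0.2889677  0.05      ]]
```

```bash
python3 -m pendant '[3.8,3,25,-0.5,0,0,40,0,0,0,40,0,0,0,40,0,0,0,40,0,0,0,15,0,0,0,10,0,0,0,5,0,0,0,0,0]' 70
python3 -m pendant '[0,0,0,0,0,0,0,0,0,0,0,0,0,0,0,0,0,0,0,0,0,0,0,0,0,0,0,0]' 25
python3 -c "from h import *;go(.51,.2885,.016,-13.5)"
```

```text
time: 4.53
tool_pos: [0.5103, 0.2889, 0.0169]
orientation: [2.463, 1.95, 0.001]
force: [-0.6, -0.1, 0.1]
gripper_width: 0.82
grip_force: 0.0
time: 5.4
tool_pos: [0.5102, 0.2888, 0.0169]
orientation: [2.463, 1.95, 0.001]
force: [-2.5, -1.7, 7.9]
gripper_width: 0.343
grip_force: 60.0
t 5.4 at [0.5102 0.2888 0.0169] tooly -13.28 F [-2.5 -1.7  7.9] open 29.3 grip 60.0 tilt [ 0.001  0.    -1.   ] 
 d [-0.4 -0.1  0.9] turn 0.2
```

```bash
python3 -m pendant '[0,0,-10,0,0,0,-20,0,-23,9,0,0,-33,13,0,0,-33,13,0,0,-33,13,0,0,-27,10,0,0,-17,7,0,0,0,0,0,-7,0,0,0,-7,0,0,0,-7.3,0,0,0,0,0,0,0,0]'
python3 - <<'E'
from h import *
from workcell import env
go(.5350,.1124,.030,8.05)
c=env.camera("wrist");np.savez('pics/w2.npz',**c);s=env.camera("side");np.savez('pics/s2.npz',**s);cv2.imwrite('pics/w2.png',np.hstack([cv2.resize(c['pixels'],(400,300)),cv2.resize(s['pixels'][90:300,150:430],(400,300))])[...,::-1])
E
```

```text
time: 7.02
tool_pos: [0.5352, 0.1124, 0.0466]
orientation: [2.064, 2.369, 0.0]
force: [0.9, 0.3, -4.9]
gripper_width: 0.345
grip_force: 59.9
t 7.03 at [0.5352 0.1124 0.0466] tooly 7.88 F [ 0.9  0.3 -4.9] open 29.5 grip 59.9 tilt [ 0.  0. -1.] 
 d [ 0.  -0.2 16.6] turn -0.2
```

View pics/w2.png

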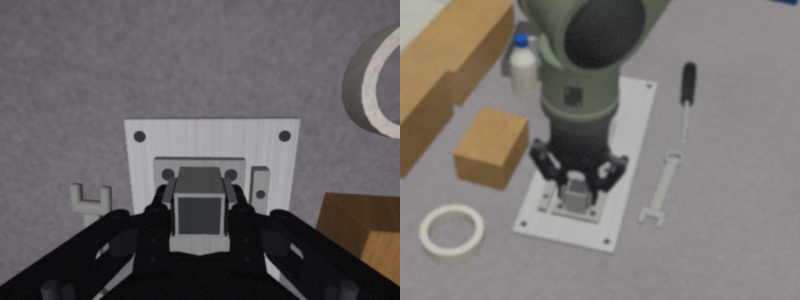

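The plate is held over the +y half of the jig, parallel to the board edge (wrist view, edge row about 120). I'll measure the board edge from here and then lower.

Run:
```python
from h import *
c=dict(np.load('pics/w2.npz'))
g=cv2.GaussianBlur(cv2.cvtColor(c['pixels'],cv2.COLOR_RGB2GRAY),(0,0),1).astype(float)
P=[];
for u in range(190,405,5):
    col=g[130:200,u];k=np.argmax(np.diff(col));P.append((u,130+k+.5))
w=plane(c,P,.010);f=cv2.fitLine(w[:,:2].astype(np.float32),cv2.DIST_HUBER,0,.001,.001).ravel();print('edge dir',np.degrees(np.arctan2(f[1],f[0])),f)
# in jig frame
a=np.radians(8.05);X=np.array([np.cos(a),np.sin(a)]);Y=np.array([-X[1],X[0]]);o=np.array([.5643,-.0087])
print('edge y in jig (expect 190):... board +y end = 170+? ',((w[:,:2]-o)@Y*1e3).round(1)[::6])
```

```text
edge dir 8.215127 [0.9897385  0.14289023 0.54992616 0.1611525 ]
edge y in jig (expect 190):... board +y end = 170+?  [151.7 170.1 170.1 170.  170.  169.9 169.8 150.6]
```

```bash
python3 -m pendant '[0,0,8,0,0,0,5,0,0,0,2,0,0,0,1,0,0,0,1,0,0,0,1,0,0,0,0,0]'; python3 -c "from h import *;go(.5350,.1124,.0269,8.05)"
```

```text
time: 8.0
tool_pos: [0.5351, 0.1122, 0.0283]
orientation: [-2.06, -2.372, 0.0]
force: [0.6, 0.1, -5.1]
gripper_width: 0.341
grip_force: 59.9
t 8.0 at [0.5351 0.1122 0.0283] tooly 8.04 F [ 0.6  0.1 -5.1] open 29.1 grip 59.9 tilt [-0.  0. -1.] 
 d [ 0.2 -0.1  1.4] turn -0.0
```

```bash
for i in 1 2; do :; done; python3 -m pendant '[0,0,0.5,-0.1,0,0,0.5,0,0,0,0,0]'; python3 -m pendant '[0,0,0.5,0,0,0,0,0]'; python3 -m pendant '[0,0,0.4,0,0,0,0,0]'
```

```text
time: 8.38
tool_pos: [0.5351, 0.1122, 0.0273]
orientation: [-2.058, -2.373, 0.0]
force: [-0.5, -0.2, -6.0]
gripper_width: 0.341
grip_force: 59.9
time: 8.62
tool_pos: [0.5352, 0.1122, 0.027]
orientation: [2.058, 2.373, 0.0]
force: [-1.9, 0.2, 0.6]
gripper_width: 0.341
grip_force: 60.5
time: 8.88
tool_pos: [0.5351, 0.1123, 0.0269]
orientation: [2.058, 2.373, 0.0]
force: [-4.2, -1.1, 10.7]
gripper_width: 0.338
grip_force: 62.1
```

```bash
python3 -m pendant '[0,0,-0.4,0,0,3,0,0,0,3,0,0,0,2,0,0,0,1,0,0,0,0,0,0]'; python3 -m pendant '[0,0.5,0,0,0,0.5,0,0,0,0,0,0]';python3 -c "from h import *;go(.5643-.0049-.0009+.0,.1122,.0269,8.1)"
```

```text
time: 9.62
tool_pos: [0.5435, 0.1133, 0.0269]
orientation: [-2.058, -2.373, 0.002]
force: [-6.8, -1.5, 9.5]
gripper_width: 0.346
grip_force: 62.0
time: 10.0
tool_pos: [0.5444, 0.1135, 0.027]
orientation: [-2.058, -2.373, 0.002]
force: [-8.3, -1.3, 10.3]
gripper_width: 0.34
grip_force: 61.8
t 10.0 at [0.5444 0.1135 0.027 ] tooly 8.13 F [-8.3 -1.3 10.3] open 29.1 grip 61.8 tilt [-0.001 -0.001 -1.   ] 
 d [-3.3 13.8  0. ] turn 0.0
```

```bash
python3 -m pendant '[0,0,-0.3,0,0,0.5,0,0,0,0,0,0]'|grep -E "pos|^force"; for i in 1; do python3 -m pendant '[0,0.5,0,0,0,0,0,0]'|grep -E "pos|^force"; done; python3 -m pendant '[0,0.4,0,0,0,0,0,0]'|grep -E "pos|^force"; python3 -m pendant '[0,0.4,0,0,0,0,0,0]'|grep -E "pos|^force"
```

```text
tool_pos: [0.5456, 0.1137, 0.027]
force: [-0.7, -1.0, -3.3]
tool_pos: [0.5461, 0.1137, 0.0271]
force: [-0.2, -0.3, -4.0]
tool_pos: [0.5462, 0.1138, 0.027]
force: [-2.1, -0.2, -3.8]
tool_pos: [0.5462, 0.1138, 0.027]
force: [-6.3, -0.9, -0.6]
```

```bash
python3 -m pendant '[0,-0.3,0,0,-3,0,0,0,-4,0,0,0,-3,0,0,0,-1,0,0,0,-0.5,0,0,0,0,0,0,0]'|grep -E "pos|^force"; python3 -m pendant '[-0.5,0,0,0,0,0,0,0]'|grep -E "pos|^force";  python3 -m pendant '[-0.5,0,0,0,0,0,0,0]'|grep -E "pos|^force"; python3 -m pendant '[-0.4,0,0,0,0,0,0,0]'|grep -E "pos|^force"
```

```text
tool_pos: [0.5476, 0.1035, 0.0271]
force: [-6.8, 6.1, -1.5]
tool_pos: [0.5477, 0.1031, 0.0272]
force: [-6.5, 4.1, -0.2]
tool_pos: [0.5477, 0.1026, 0.0271]
force: [-7.4, 5.2, -1.4]
tool_pos: [0.5478, 0.1022, 0.0271]
force: [-7.1, 4.6, -0.7]
```

```bash
python3 -m pendant '[-0.5,0,0,0,0,0,0,0]'|grep -E "pos|^force"; python3 -m pendant '[-0.4,0,0,0,0,0,0,0]'|grep -E "pos|^force"; python3 -m pendant '[-0.4,0,0,0,0,0,0,0]'|grep -E "pos|^force";python3 -m pendant '[-0.3,0,0,0,0,0,0,0]'|grep -E "pos|^force"
```

```text
tool_pos: [0.5479, 0.1017, 0.0271]
force: [-7.3, 5.4, -1.1]
tool_pos: [0.5479, 0.1013, 0.0271]
force: [-6.6, 6.2, -0.5]
tool_pos: [0.548, 0.1009, 0.0271]
force: [-7.0, 4.8, -1.2]
tool_pos: [0.548, 0.1007, 0.0271]
force: [-6.7, 5.6, 0.2]
```

```bash
python3 -m pendant '[-0.4,0,0,0,0,0,0,0]'|grep -E "pos|^force"; python3 -m pendant '[-0.4,0,0,0,0,0,0,0]'|grep -E "pos|^force"; python3 -m pendant '[-0.3,0,0,0,0,0,0,0]'|grep -E "pos|^force";python3 -m pendant '[-0.3,0,0,0,0,0,0,0]'|grep -E "pos|^force"
```

```text
tool_pos: [0.548, 0.1007, 0.0271]
force: [-7.4, 8.1, -0.9]
tool_pos: [0.548, 0.1007, 0.0272]
force: [-7.5, 9.3, -0.8]
tool_pos: [0.548, 0.1007, 0.0272]
force: [-8.9, 10.4, -1.2]
tool_pos: [0.548, 0.1006, 0.0272]
force: [-8.5, 12.3, -1.1]
```

```bash
python3 -m pendant '[0.9,-0.6,0,0,0,0,0,0]'|grep -E "pos|^force"; python3 -m pendant '[0,0,0,0,0,0,0,0,0,0,0,0,0,0,0,0]' 55; python3 -m pendant '[0,0,-20,0,0,0,-40,0,40,0,-40,0,40,0,-30,0,0,0,0,0,0,0,0,0]'
python3 - <<'E'
from h import *
from workcell import env
go(.548,.1006,.15,8.1)
c=env.camera("wrist");np.savez('pics/w3.npz',**c);s=env.camera("scene");np.savez('pics/s3.npz',**s);d=env.camera("side");np.savez('pics/d3.npz',**d)
a=ortho(c,.018,.47,-.02,.16,.2,.4)
cv2.imwrite('pics/w3.png',np.hstack([c['pixels'],cv2.resize(a,None,fx=.6,fy=.84)[:420]])[...,::-1]) if 0 else cv2.imwrite('pics/w3.png',a[...,::-1])
print(a.shape)
E
```

```text
tool_pos: [0.548, 0.1006, 0.0273]
force: [-4.7, 7.9, -2.8]
time: 15.5
tool_pos: [0.5482, 0.0988, 0.0272]
orientation: [2.058, 2.373, 0.0]
force: [0.1, -0.6, 0.3]
gripper_width: 0.643
grip_force: 0.0
time: 16.25
tool_pos: [0.5367, 0.1774, 0.1576]
orientation: [2.058, 2.373, -0.0]
force: [0.3, -0.1, -0.1]
gripper_width: 0.646
grip_force: 0.0
t 16.25 at [0.5367 0.1774 0.1576] tooly 8.13 F [ 0.3 -0.1 -0.1] open 55.2 grip 0.0 tilt [ 0.    -0.001 -1.   ] 
 d [-77.6   0.3   7.6] turn 0.0
(500, 400, 3)
```

View pics/w3.png

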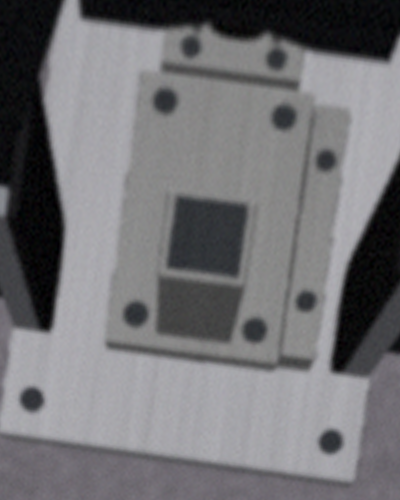

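The rectified wrist view shows the plate flush along the long stop (line at x≈310 to 280) and against the end stop (y≈75). To seat it squarely I'll nudge both free edges lightly with shut fingers.

```bash
python3 -m pendant '[-30,-55,0,0,-50,0,0,0,0,0,40,0,0,0,40,0,0,0,40,0,0,0,15,0,0,0,9,0,0,0,0,0]' 0; python3 -m pendant '[0,2,0,0,0,2,0,0,0,1,0,0,0,0,0,0]'|grep -E "pos|^force"; python3 -m pendant '[0,1,0,0,0,0.5,0,0,0,0,0,0]'|grep -E "pos|^force"
```

```text
time: 17.4
tool_pos: [0.494, 0.0912, 0.0135]
orientation: [2.058, 2.373, 0.0]
force: [2.0, -0.2, 0.9]
gripper_width: -0.0
grip_force: 0.0
tool_pos: [0.4988, 0.0919, 0.0133]
force: [-0.3, 0.7, -0.2]
tool_pos: [0.5002, 0.0922, 0.0131]
force: [0.4, -0.2, -0.8]
```

```bash
for k in a; do python3 -m pendant '[0,1,0,0,0,0.5,0,0,0,0,0,0]'|grep -E "pos|^force"; done; python3 -m pendant '[0,0.7,0,0,0,0,0,0]'|grep -E "pos|^force"; python3 -m pendant '[0,0.7,0,0,0,0,0,0]'|grep -E "pos|^force"; python3 -m pendant '[0,0.7,0,0,0,0,0,0]'|grep -E "pos|^force"
```

```text
tool_pos: [0.5017, 0.0924, 0.0131]
force: [-0.4, 0.4, 0.0]
tool_pos: [0.5022, 0.0924, 0.0131]
force: [-0.9, -0.4, 0.1]
tool_pos: [0.5025, 0.0924, 0.013]
force: [-4.7, -1.3, 3.2]
tool_pos: [0.5027, 0.0924, 0.013]
force: [-7.7, -1.5, 5.9]
```

```bash
python3 -m pendant '[0,0.7,0,0,0,0,0,0]'|grep -E "pos|^force"; python3 -m pendant '[0,0.5,0,0,0,0,0,0]'|grep -E "pos|^force"; python3 -m pendant '[0,-2,0,0,0,-6,0,0,0,0,-30,0,0,0,-40,0,48,0,0,0,0,31,0,0,0,30,0,0,0,0,35,0,0,0,28,0,0,0,7,0,0,0,0,0]'; python3 -c "from h import *;go(.5643-.014*1.45-.0206+.02,.146,.0135,8.1)"
```

```text
tool_pos: [0.5029, 0.0924, 0.013]
force: [-13.3, -1.1, 9.5]
tool_pos: [0.503, 0.0924, 0.013]
force: [-15.0, -2.8, 12.8]
time: 21.28
tool_pos: [0.5506, 0.148, 0.0134]
orientation: [-2.058, -2.374, -0.0]
force: [-0.3, -0.6, 0.8]
gripper_width: 0.002
grip_force: 0.0
t 21.27 at [0.5506 0.148  0.0134] tooly 8.15 F [-0.3 -0.6  0.8] open 0.2 grip 0.0 tilt [ 0.  0. -1.] 
 d [-1.  -7.4 -0.1] turn 0.1
```

```bash
python3 -m pendant '[0,-9,0,0,-5,0,0,0,-5,0,0,0,-2,0,0,0,-1,0,0,0,0,0,0,0]'|grep -E "pos|^force"; python3 -m pendant '[-1,0,0,0,-0.5,0,0,0,0,0,0,0]'|grep -E "pos|^force"; python3 -m pendant '[-0.7,0,0,0,0,0,0,0]'|grep -E "pos|^force";python3 -m pendant '[-0.7,0,0,0,0,0,0,0]'|grep -E "pos|^force"
```

```text
tool_pos: [0.5435, 0.1337, 0.0131]
force: [0.3, 0.2, 0.8]
tool_pos: [0.5437, 0.1322, 0.0131]
force: [-0.4, -0.3, -0.0]
tool_pos: [0.5438, 0.1315, 0.0131]
force: [0.1, -0.5, 0.6]
tool_pos: [0.5439, 0.1308, 0.0131]
force: [-1.1, -0.5, 0.3]
```

```bash
python3 -m pendant '[-0.7,0,0,0,0,0,0,0]'|grep -E "pos|^force";python3 -m pendant '[-0.7,0,0,0,0,0,0,0]'|grep -E "pos|^force"; python3 -m pendant '[-0.7,0,0,0,0,0,0,0]'|grep -E "pos|^force";python3 -m pendant '[-0.7,0,0,0,0,0,0,0]'|grep -E "pos|^force"
```

```text
tool_pos: [0.5439, 0.1306, 0.0131]
force: [-0.7, 4.3, 0.2]
tool_pos: [0.544, 0.1304, 0.0131]
force: [-1.9, 7.6, -0.3]
tool_pos: [0.544, 0.1303, 0.0131]
force: [-2.9, 9.6, -1.1]
tool_pos: [0.5439, 0.1302, 0.0132]
force: [-3.2, 12.2, -2.2]
```

Both edges are seated under light pressure. Next I'll go over to the clamp handle, staying high.

```bash
python3 -m pendant '[3,0,0,0,5,0,0,0,0,0,-40,0,0,0,-50,0,0,0,-50,0,0,0,-47,0,-40,0,0,0,-50,0,0,0,-50,0,0,0,-50,0,0,0,-30,0,0,0,0,0,0,0,0,0,0,0]'
cat >> h.py <<'E'
O=np.array([.5640,-.0085]);A=np.radians(8.1);JX=np.array([np.cos(A),np.sin(A)]);JY=np.array([-JX[1],JX[0]])
def where():
    from workcell import env
    s=env.state();p=np.array(s['tool_pos']);q=(p[:2]-O)*1e3;f=np.array(s['force'])
    print('t %.2f jig x %.1f y %.1f z %.1f | F jx %.1f jy %.1f z %.1f'%(s['time'],q@JX,q@JY,p[2]*1e3,f[:2]@JX,f[:2]@JY,f[2]))
E
python3 - <<'E'
from h import *
from workcell import env
where()
for b in(-10,0,10):
  for v in(0,.2,.4,.6,.8,.9,1):
    e=1.087-v;g=e+np.radians(b);u=lambda t:np.array([-np.cos(t),np.sin(t)]);n=np.array([np.sin(g),np.cos(g)])
    c=np.array([-75,52.5])+50*u(e)+50*u(g)+9*n;print(b,v,'tcp y %.0f z %.0f'%(c[0]+(11 if g>0 else -11),c[1]),end=' | ')
  print()
d=env.camera("side");np.savez('pics/d4.npz',**d);c=env.camera("wrist");s=env.camera("scene")
cv2.imwrite('pics/c4.png',np.hstack([cv2.resize(d['pixels'][90:300,180:400],(400,382)),cv2.resize(s['pixels'][170:380,150:370],(400,382))])[...,::-1])
E
```

```text
time: 25.52
tool_pos: [0.5742, -0.0812, 0.2001]
orientation: [-2.058, -2.374, -0.0]
force: [0.6, 0.6, -0.5]
gripper_width: 0.002
grip_force: 0.0
t 25.52 jig x -0.1 y -73.4 z 200.1 | F jx 0.7 jy 0.5 z -0.5
-10 0 tcp y -111 z 142 | -10 0.2 tcp y -128 z 131 | -10 0.4 tcp y -142 z 117 | -10 0.6 tcp y -153 z 100 | -10 0.8 tcp y -161 z 81 | -10 0.9 tcp y -163 z 71 | -10 1 tcp y -186 z 61 | 
0 0 tcp y -103 z 145 | 0 0.2 tcp y -120 z 136 | 0 0.4 tcp y -136 z 123 | 0 0.6 tcp y -148 z 107 | 0 0.8 tcp y -157 z 89 | 0 0.9 tcp y -161 z 80 | 0 1 tcp y -163 z 70 | 
10 0 tcp y -94 z 147 | 10 0.2 tcp y -112 z 139 | 10 0.4 tcp y -128 z 128 | 10 0.6 tcp y -142 z 114 | 10 0.8 tcp y -153 z 97 | 10 0.9 tcp y -157 z 88 | 10 1 tcp y -160 z 78 |
```

View pics/c4.png

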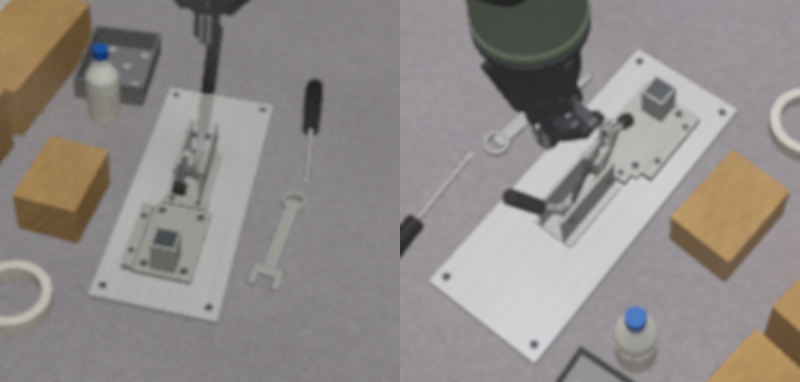

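The left view (side) shows the plate home at about (165,240) with the pad over its -y end. The right view (scene) shows the handle grip standing up at (525,203), open. Now I'll lower beside the handle and feel for the grip.

```bash
python3 -m pendant '[0,0,25,0,0,0,20,0,0,0,10,0,-6,0,0,0,-4,0,0,0,0,0,0,0]' >/dev/null; python3 -c "from h import *;where()"; python3 -m pendant '[-3,0,0,0,-2,0,0,0,-2,0,0,0,0,0,0,0]'>/dev/null; python3 -c "from h import *;where()"; python3 -m pendant '[-2,0,0,0,-2,0,0,0,0,0,0,0]'>/dev/null; python3 -c "from h import *;where()"; python3 -m pendant '[-2,0,0,0,-2,0,0,0,0,0,0,0]'>/dev/null; python3 -c "from h import *;where()"
```

```text
t 26.43 jig x 0.1 y -84.7 z 145.6 | F jx 1.4 jy 0.2 z 0.3
t 26.93 jig x -0.1 y -91.2 z 145.1 | F jx 0.2 jy 0.1 z -1.2
t 27.30 jig x -0.1 y -95.2 z 145.1 | F jx 0.3 jy 0.2 z -0.1
t 27.68 jig x -0.1 y -99.3 z 145.1 | F jx 0.3 jy -0.1 z 0.2
```

```bash
W='from h import *;where()'; python3 -m pendant '[-2,0,0,0,0,0,0,0]'>/dev/null; python3 -c "$W"; python3 -m pendant '[-2,0,0,0,0,0,0,0]'>/dev/null; python3 -c "$W"; python3 -m pendant '[-2,0,0,0,0,0,0,0]'>/dev/null; python3 -c "$W"; python3 -m pendant '[-2,0,0,0,0,0,0,0]'>/dev/null; python3 -c "$W"
```

```text
t 27.93 jig x -0.1 y -101.0 z 145.1 | F jx -0.4 jy 0.8 z -0.9
t 28.18 jig x -0.1 y -103.2 z 145.1 | F jx 1.0 jy 1.1 z 0.5
t 28.43 jig x -0.1 y -105.3 z 145.1 | F jx -0.1 jy 1.4 z -0.1
t 28.68 jig x -0.1 y -107.3 z 145.1 | F jx 0.3 jy 1.6 z 0.2
```

```bash
W='from h import *;where()'; python3 -m pendant '[-4.3,0,2.5,0,-4.3,0,3,0,-4.3,0,3,0,0,0,0,0]'>/dev/null; python3 -c "$W"; python3 -m pendant '[-4,0,3,0,-4,0,3,0,0,0,0,0]'>/dev/null; python3 -c "$W"; python3 -m pendant '[-4,0,3.3,0,-4,0,3.7,0,0,0,0,0]'>/dev/null; python3 -c "$W"
```

```text
t 29.18 jig x -0.4 y -120.5 z 136.1 | F jx 0.2 jy 0.7 z 0.5
t 29.55 jig x -0.3 y -128.4 z 130.2 | F jx 0.2 jy -0.3 z -0.4
t 29.93 jig x -0.4 y -136.5 z 123.2 | F jx 0.9 jy 0.8 z -0.0
```

```bash
W='from h import *;where()'; python3 -m pendant '[0,0,2,0,0,0,2,0,0,0,0,0]'>/dev/null; python3 -c "$W"; python3 -m pendant '[-3,0,3,0,-3,0,3,0,0,0,0,0]'>/dev/null; python3 -c "$W"; python3 -m pendant '[-2.5,0,4,0,-2.5,0,4,0,0,0,0,0]'>/dev/null; python3 -c "$W"
```

```text
t 30.30 jig x -0.1 y -135.8 z 119.5 | F jx 0.2 jy 0.1 z -0.8
t 30.68 jig x -0.3 y -142.4 z 113.2 | F jx -0.2 jy 0.8 z 1.0
t 31.05 jig x 0.0 y -147.5 z 105.5 | F jx -0.1 jy -0.8 z 3.6
```

```bash
W='from h import *;where()'; python3 -m pendant '[-1,0,2,0,-1,0,2,0,0,0,0,0]'>/dev/null; python3 -c "$W"; python3 -m pendant '[-1,0,2,0,-1,0,2,0,0,0,0,0]'>/dev/null; python3 -c "$W"; python3 -m pendant '[-1,0,2,0,-1,0,2,0,0,0,0,0]'>/dev/null; python3 -c "$W"
```

```text
t 31.43 jig x 0.3 y -149.5 z 102.0 | F jx -1.2 jy -1.4 z 10.0
t 31.80 jig x 0.3 y -151.7 z 98.2 | F jx -2.1 jy -1.5 z 11.9
t 32.17 jig x 0.4 y -153.8 z 94.3 | F jx -3.0 jy -2.0 z 13.7
```

```bash
W='from h import *;where()'; python3 -m pendant '[-1,0,2,0,-1,0,2,0,0,0,0,0]'>/dev/null; python3 -c "$W"; python3 -m pendant '[-1,0,2,0,-0.5,0,2,0,0,0,0,0]'>/dev/null; python3 -c "$W"; python3 -m pendant '[-0.5,0,2,0,-0.5,0,2,0,0,0,0,0]'>/dev/null; python3 -c "$W"
```

```text
t 32.55 jig x 0.4 y -155.5 z 90.2 | F jx -2.1 jy -0.8 z 13.3
t 32.92 jig x 0.4 y -157.2 z 86.1 | F jx -1.0 jy -1.8 z 11.5
t 33.30 jig x 0.3 y -158.6 z 82.0 | F jx -1.7 jy -2.9 z 10.1
```

```bash
W='from h import *;where()'; python3 -m pendant '[-0.5,0,2,0,-0.5,0,2,0,0,0,0,0]'>/dev/null; python3 -c "$W"; python3 -m pendant '[-0.3,0,1.5,0,-0.3,0,1.5,0,0,0,0,0]'>/dev/null; python3 -c "$W"; python3 -m pendant '[0,0,1,0,0,0,0.5,0,0,0,0,0]'>/dev/null; python3 -c "$W"; python3 -m pendant '[0,0,1,0,0,0,0.5,0,0,0,0,0]'>/dev/null; python3 -c "$W"
```

```text
t 33.67 jig x 0.2 y -159.3 z 77.8 | F jx 0.1 jy -1.7 z 5.9
t 34.05 jig x 0.1 y -159.6 z 74.6 | F jx -0.2 jy -1.4 z 3.4
t 34.42 jig x -0.1 y -159.0 z 73.0 | F jx 0.7 jy -1.3 z 2.3
t 34.80 jig x 0.1 y -159.1 z 72.0 | F jx -1.6 jy -1.0 z 11.3
```

```bash
W='from h import *;where()'; python3 -m pendant '[0,0,0.3,0,0,0,0,0,0,0,0,0]'>/dev/null; python3 -c "$W"; python3 -m pendant '[0,0,0.2,0,0,0,0,0]'>/dev/null; python3 -c "$W"
```

```text
t 35.17 jig x 0.2 y -159.1 z 71.9 | F jx -2.4 jy -0.7 z 13.2
t 35.42 jig x 0.3 y -159.1 z 71.8 | F jx -2.3 jy -1.4 z 16.3
```

On the hard stop. I'll lift off and check.

```bash
python3 -m pendant '[0,0,-5,0,0,0,-30,0,0,0,-40,0,0,0,-50,0,0,0,-40,0,-50,0,0,0,-50,0,0,0,-50,0,0,0,-50,0,0,0,0,0,0,0,0,0,0,0]'
python3 - <<'E'
from h import *
from workcell import env
where()
d=env.camera("side");s=env.camera("scene");np.savez('pics/s5.npz',**s);np.savez('pics/d5.npz',**d)
cv2.imwrite('pics/c5.png',np.hstack([cv2.resize(d['pixels'][90:300,180:400],(400,382)),cv2.resize(s['pixels'][170:380,150:370],(400,382))])[...,::-1])
E
```

```text
time: 36.8
tool_pos: [0.6146, -0.363, 0.2356]
orientation: [-2.057, -2.373, -0.001]
force: [0.4, 0.4, -0.5]
gripper_width: 0.006
grip_force: 0.0
t 36.80 jig x 0.2 y -358.1 z 235.6 | F jx 0.4 jy 0.3 z -0.5
```

View pics/c5.png

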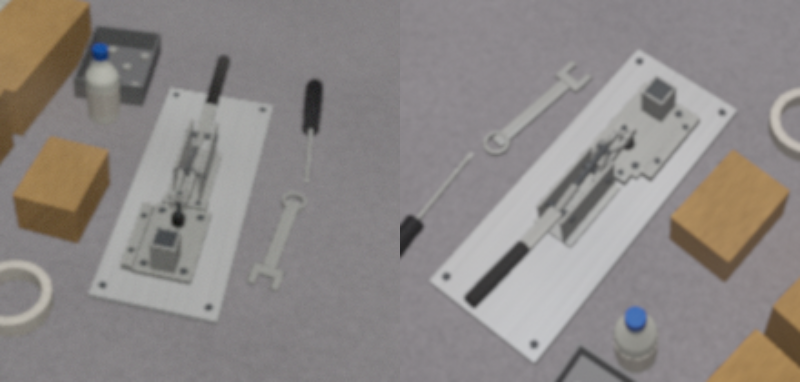

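The handle is level (scene crop, grip at about (497,275)) and the pad is down on the plate (side crop, (178,218)). The plate is still against both stops and nothing else has moved. Handing in.

```bash
python3 -c "from workcell import env;print(env.hand_in())"
```

```text
the job is handed in; nothing more can be done
None
```

The foot plate sits home against both stops with its stub away from the clamp, and the toggle clamp is locked with its pad on the plate; pushes stayed under about 20 N, nothing else was moved, and the job was handed in at about 37 s.

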